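# Heft the tablet canisters: empties to recycling, full ones back in the pan

### The job

The cleaning-tablet canisters on the counter all have their caps on, but some are used up. Heft each one: drop the empty ones into the grey plastic tub for recycling, and stand the full ones upright in the steel pan, setting them down gently rather than dropping them. Do not disturb the bottle, the jug or the cup, and finish when everything has come to rest.

Things in the scene. Friction and masses are not known exactly. Their poses are not given: they have to be found in the camera images.
- canister_1: Canister 1 of 3: opaque white plastic tablet canister, 56 mm diameter, 150 mm tall, its top 36 mm a grey ribbed screw cap of the same diameter. Loose, upright at the start. All look alike: full ones weigh 0.35 to 0.5 kg, empty ones 0.07 to 0.1 kg; which and how many are full varies. Origin on its axis at mid height, 75 mm above its underside; z towards the cap
- canister_2: Canister 2 of 3: opaque white plastic tablet canister, 56 mm diameter, 150 mm tall, its top 36 mm a grey ribbed screw cap of the same diameter. Loose, upright at the start. All look alike: full ones weigh 0.35 to 0.5 kg, empty ones 0.07 to 0.1 kg; which and how many are full varies. Origin on its axis at mid height, 75 mm above its underside; z towards the cap
- canister_3: Canister 3 of 3: opaque white plastic tablet canister, 56 mm diameter, 150 mm tall, its top 36 mm a grey ribbed screw cap of the same diameter. Loose, upright at the start. All look alike: full ones weigh 0.35 to 0.5 kg, empty ones 0.07 to 0.1 kg; which and how many are full varies. Origin on its axis at mid height, 75 mm above its underside; z towards the cap
- tub: open grey plastic tub for empties, fixed to the counter, 250 (x) x 180 (y) x 95 mm high, walls and floor 5 mm thick, with a 10 mm lip all round at the top; it stands to the left or the right of the canisters. Origin at the centre of its underside, x along its long side, z up
- pan: open stainless steel gastro pan for full canisters, fixed to the counter, 255 (x) x 155 (y) x 65 mm high, walls and floor 3 mm thick, with a 12 mm lip all round at the top; it stands on the other side of the canisters from the tub. Origin at the centre of its underside, x along its long side, z up
- napkins: steel napkin dispenser, fixed bystander beyond the canisters, 90 (x) x 110 (y) x 121 mm high; origin at the centre of its underside
- bottle: amber glass bottle with a brass-coloured cap, bystander, loose, 62 mm diameter, 200 mm tall; origin at the centre of its underside
- jug: aluminium milk jug with one handle (towards its +y), bystander, loose, 84 mm diameter, 100 mm tall; origin at the centre of its underside
- cup: white cup without handle, bystander, loose, 72 mm diameter, 65 mm tall; origin at the centre of its underside
Not all that is in view belongs to the job. What is shaped like the canister_3 but green or red is not meant.

How it is judged:
By the outcome, as a careful person would: the job done as asked, in the order asked, and still so for the second after the job is handed in, with the robot touching nothing.
It also fails if it takes over 72 s, if anything falls off the work surface, if the arm or the gripper's body presses on something with over 40 N, if the wrist force passes 120 N, or if a joint passes its speed limit or range.

### The arm

A 6-joint arm with a two-finger parallel gripper is mounted at the origin on the work surface. World frame = base frame: x ahead of the robot, y to its left, z up, the work surface at z = 0. Lengths are in mm, angles in rad, forces in N, time in s.
With the tool pointing down it reaches from about 375 to 900 mm from the base axis. Payload 3.1 kg.
Tool frame: the origin (TCP) lies midway between the tips of the shut fingers; the grasp point (between the pads) lies arm.grip_point_offset behind it (arm.grip_point_offset is the distance from the TCP to the grasp point, in mm); z points along the fingers, y is the line along which they close (so a half turn about z gives the same grasp; the last joint's range is limited). The gripper opens to 85 mm and grips with 20 to 120 N. Pads are 22 mm wide; open, the fingers measure 114 mm over their backs; the gripper's body (76 mm by 85 mm) begins 54 mm behind the grasp point. The pads swing forward as they close: fully open they stand 13 mm farther back than shut.
Start: joints at [1.127, 0.527, 1.433, -0, 1.181, -0.178], TCP at [163.532, 603.203, 209.81] pointing down, gripper open.
Joint ranges: [-3.08, 3.08], [-0.75, 2.2], [0.22, 2.44], [-1.43, 4.57], [0, 2.65], [-2.85, 2.85]. Speed limits (rad/s): [2.79, 2.79, 3.14, 3.14, 3.14, 3.14].

### API

Orientations are given as a 3x3 rotation matrix whose columns are the frame's x, y, z axes.
In Python, from rig import telemetry, capture, camera_params, close_job, arm gives the robot as it stands. The module is installed in compiled form; this text tells all that it offers.
- The arm moves only by the shell command python3 -m inch 'ROWS' [FORCE]. ROWS is JSON, a list of rows, each an object of numbers: "tx", "ty", "tz": the shift along the tool's x, y, z in m; "ax", "ay", "az": the turn, a rotation vector about the tool's x, y, z in degrees; "fingers": the finger opening in m, from 0 to 0.0854. A call has 1 to 12 rows; each row is the pose to reach, as a shift and turn from the pose commanded when the call began, along the tool's axes at that moment; what a row does not reach only later rows make up. A row lasts 1/12 s, in which the tool goes at most 41.7 mm and 7.16 degrees, less where a joint would pass 70% of its speed; a pose out of reach is approached as far as the arm can. A call with a gripper value outside its range is refused whole. The fingers move at their own pace and stop on an object; FORCE is the grip in N (left out, the last holds). Time passes only in rows, so rows that repeat a pose let the fingers close. It gives the time, the measured TCP pose, the force, the opening and the grip force at its end, in the units of the state.
- telemetry.observe(): the state, without advancing time (a new reading comes with each control period).
- capture(name): name is "side" or "top"; returns the picture (384x512x3 uint8, red, green, blue); there is no depth.
- camera_params(name): a dict with "fov_y" (degrees; the focal length in pixels is half the picture's height over the tangent of half this angle, whatever the lens; pixels are square), "cx", "cy" (the principal point, pixels), "R" (3x3) and "t" (3): a world point X has camera coordinates R X + t. Camera axes: x right, y down, z forward; pixel columns grow to the right and rows downward; lengths in mm; the calibration is good to about 2 mm. A picture is of the moment at which its call begins. camera_params takes no time and is no camera call.
- close_job(): hands the job in; it is judged then, once.
The state is a dict: "time_s": time; "joint_pos": joint angles; "dq": joint speeds; "effort": joint torques, N m; "eef_pos": TCP position; "ee_rot": TCP orientation; "wrist_force": force on the tool from outside, world axes, zero at the start; "wrist_torque": the same for the moment, N m; "grip_width": finger opening in mm; "gripper_force": force on a finger pad.
Only numpy, scipy, OpenCV 4.12 (cv2) and the standard library are available. Lean on these libraries where they do the work, as an engineer would, in place of code of your own. Each camera call takes 0.05 s, during which the arm holds its last target. There are 200 camera calls.

## Working session

There is one attempt and no reset: what is moved stays moved. The work goes in short steps, Python scripts to look and compute and a shell command to move; the robot and the scene stay as the last step left them, time stands still between calls to the robot, and variables do not carry over. Pictures are saved under pics/ and viewed, at most 10 in all, crops included, and the job is handed in when it is done.

```bash
mkdir -p pics; python3 - <<'E'
from rig import telemetry,capture,camera_params,arm
import cv2,numpy as np
for n in("top","side"):
    cv2.imwrite(f"pics/{n}0.png",cv2.resize(capture(n)[:,:,::-1],(800,600),interpolation=cv2.INTER_CUBIC)); p=camera_params(n); print(n,p)
s=telemetry.observe();print(s,arm.grip_point_offset)
E
```

```text
top {'fov_y': 43.38153562964748, 'cx': 257.28166790693246, 'cy': 187.3007621960162, 'R': array([[ 0.00614025, -0.99997793, -0.00253592],
       [-0.99441043, -0.00583871, -0.10542204],
       [ 0.1054049 ,  0.00316906, -0.99442434]]), 't': array([  -2.42157198,  620.44462698, 1146.35893184])}
side {'fov_y': 49.46503327785511, 'cx': 257.3968245423251, 'cy': 193.34716628379687, 'R': array([[ 0.94849345, -0.31627245, -0.01821852],
       [-0.21175757, -0.59018235, -0.77900162],
       [ 0.23562451,  0.74273584, -0.62675718]]), 't': array([-575.20320592,  180.99659478, 1009.86388832])}
{'time_s': 0.1, 'joint_pos': array([ 1.12750410e+00,  5.28394386e-01,  1.43376266e+00,  2.50607852e-05,
        1.18139955e+00, -1.78467437e-01]), 'dq': array([-9.75458696e-05, -2.96835942e-03, -4.25088276e-03, -6.23470735e-04,
        5.70201596e-04, -1.04854810e-03]), 'effort': array([-1.45358490e-04, -4.43303418e+01, -1.78584981e+01, -2.28305253e-04,
        3.88798333e-03, -1.96461923e-05]), 'eef_pos': array([163.23705494, 602.6046889 , 208.92215762]), 'ee_rot': array([[-9.65135720e-01,  2.61748538e-01, -8.63307656e-04],
       [ 2.61749698e-01,  9.65134179e-01, -1.76416798e-03],
       [ 3.71439337e-04, -1.92863205e-03, -9.99998071e-01]]), 'wrist_force': array([-0.2802061 ,  0.33966427,  0.80595224]), 'wrist_torque': array([ 0.0184431 ,  0.0085364 , -0.01776493]), 'gripper_force': 0.0, 'grip_width': 85.1235599605633} 18.700000000000003
```

View pics/top0.png

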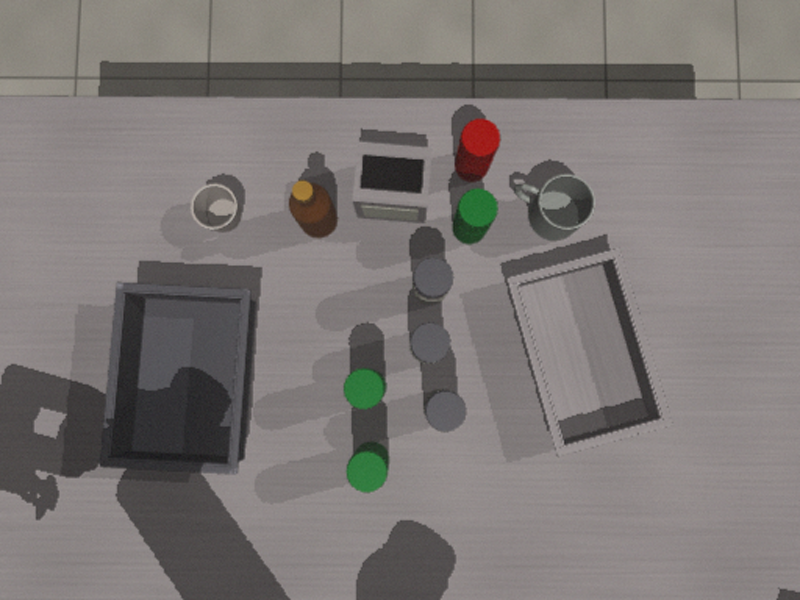

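View pics/side0.png

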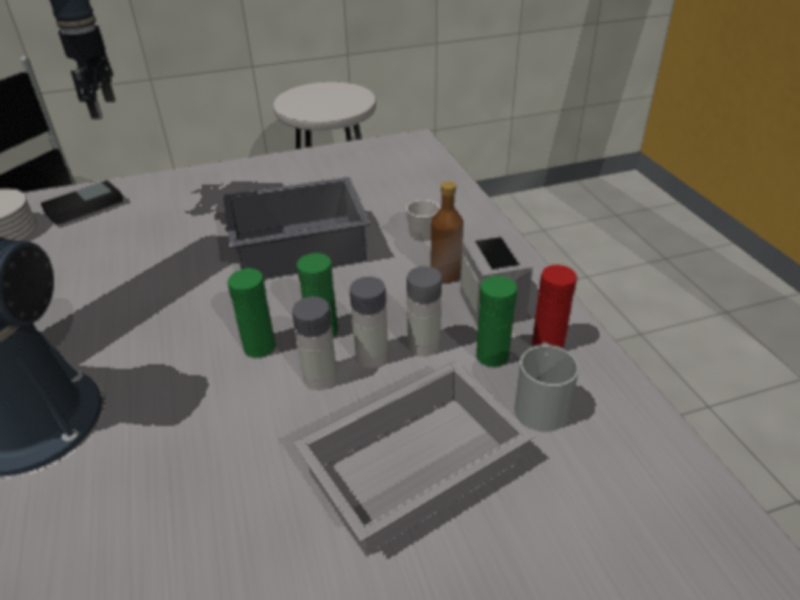

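The top view shows grey caps at (433,277), (430,342) and (445,410), and the tub centre at about (180,375). The pan centre is at about (588,350). The same-shaped items are green at (364,388), (367,471) and (475,208), and red at (480,138). The three grey-capped white ones fit the description, and the side view shows their white bodies at (316,345), (370,325) and (424,312). I'll confirm with a crop and measure.

```bash
cat > h.py <<'E'
from rig import telemetry,capture,camera_params
import cv2,numpy as np
def back(n,u,v,z,s=0.64):
    p=camera_params(n);f=192/np.tan(np.radians(p['fov_y']/2));R,t=p['R'],np.array(p['t'])
    c=-R.T@t;d=R.T@np.array([(u*s-p['cx'])/f,(v*s-p['cy'])/f,1]);return (c+d*(z-c[2])/d[2])
def proj(n,X,s=0.64):
    p=camera_params(n);f=192/np.tan(np.radians(p['fov_y']/2));q=p['R']@np.array(X)+p['t'];return (np.array([f*q[0]/q[2]+p['cx'],f*q[1]/q[2]+p['cy']])/s).round()
def totool(v):
    R=np.array(telemetry.observe()['ee_rot']);return R.T@v
E
python3 - <<'E'
from h import *
for n,u,v,z in[("c1",433,277,150),("c2",430,342,150),("c3",445,410,150),("g1",364,388,150),("g2",367,471,150),("g3",475,208,150),("red",480,138,150),
 ("tubTL",119,286,95),("tubTR",249,291,95),("tubBL",103,464,95),("tubBR",238,471,95),
 ("panTL",509,279,65),("panTR",613,250,65),("panBL",560,453,65),("panBR",667,421,65),("nap",392,174,121),("bottlecap",302,190,200),("jug",566,202,100),("cup",214,207,65)]:
    X=back("top",u,v,z);print(n,X.round(),proj("side",X))
cv2.imwrite("pics/crop.png",cv2.resize(cv2.imread("pics/top0.png")[230:500,320:680],(800,600),interpolation=cv2.INTER_CUBIC))
E
```

```text
c1 [630. -43. 150.] [423. 274.]
c2 [539. -39. 150.] [367. 285.]
c3 [445. -60. 150.] [311. 305.]
g1 [475.  53. 150.] [314. 261.]
g2 [362.  47. 150.] [245. 277.]
g3 [ 730. -102.  150.] [497. 283.]
red [ 832. -110.  150.] [558. 272.]
tubTL [621. 421.  95.] [346. 176.]
tubTR [615. 228.  95.] [368. 221.]
tubBL [362. 432.  95.] [224. 194.]
tubBR [353. 237.  95.] [232. 244.]
panTL [ 639. -162.   65.] [455. 361.]
panTR [ 684. -321.   65.] [529. 430.]
panBL [ 379. -235.   65.] [297. 441.]
panBR [ 427. -395.   65.] [363. 532.]
nap [786.  17. 121.] [496. 250.]
bottlecap [742. 138. 200.] [448. 183.]
jug [ 751. -243.  100.] [548. 362.]
cup [748. 292.  65.] [422. 206.]
```

View pics/crop.png

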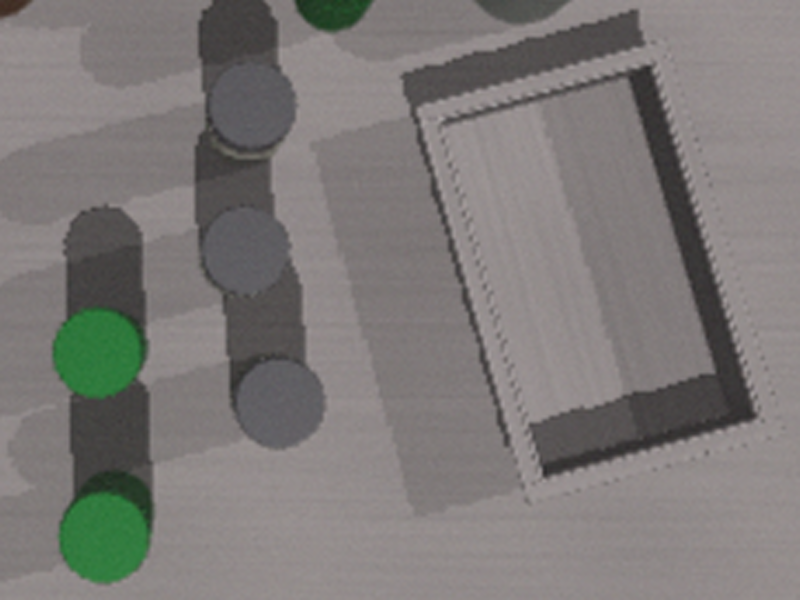

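The crop confirms three grey caps on white bodies, and the side reprojections of all measured points match. Canisters are at (630,-43), (539,-39) and (445,-60). The pan centre is about (532,-278) with yaw about 15.7°, and the tub centre is about (488,330). I'm moving to the farthest canister first.

```bash
python3 -m inch '[{"tx":-0.10,"ty":-0.08,"az":-5},{"tx":-0.619,"ty":-0.501,"az":-15.2},{"tx":-0.619,"ty":-0.501,"az":-15.2},{"tx":-0.619,"ty":-0.501,"az":-15.2},{"tx":-0.619,"ty":-0.501,"az":-15.2},{"tx":-0.619,"ty":-0.501,"az":-15.2},{"tx":-0.619,"ty":-0.501,"az":-15.2},{"tx":-0.619,"ty":-0.501,"az":-15.2},{"tx":-0.619,"ty":-0.501,"az":-15.2},{"tx":-0.619,"ty":-0.501,"az":-15.2},{"tx":-0.619,"ty":-0.501,"az":-15.2},{"tx":-0.619,"ty":-0.501,"az":-15.2}]' 30
```

```text
validation failed for argument at $[0]...
```

```bash
python3 -m inch '[{"tx":-0.619,"ty":-0.501,"tz":0,"ax":0,"ay":0,"az":-15.2,"fingers":0.085},{"tx":-0.619,"ty":-0.501,"tz":0,"ax":0,"ay":0,"az":-15.2,"fingers":0.085},{"tx":-0.619,"ty":-0.501,"tz":0,"ax":0,"ay":0,"az":-15.2,"fingers":0.085},{"tx":-0.619,"ty":-0.501,"tz":0,"ax":0,"ay":0,"az":-15.2,"fingers":0.085},{"tx":-0.619,"ty":-0.501,"tz":0,"ax":0,"ay":0,"az":-15.2,"fingers":0.085},{"tx":-0.619,"ty":-0.501,"tz":0,"ax":0,"ay":0,"az":-15.2,"fingers":0.085},{"tx":-0.619,"ty":-0.501,"tz":0,"ax":0,"ay":0,"az":-15.2,"fingers":0.085},{"tx":-0.619,"ty":-0.501,"tz":0,"ax":0,"ay":0,"az":-15.2,"fingers":0.085},{"tx":-0.619,"ty":-0.501,"tz":0,"ax":0,"ay":0,"az":-15.2,"fingers":0.085},{"tx":-0.619,"ty":-0.501,"tz":0,"ax":0,"ay":0,"az":-15.2,"fingers":0.085},{"tx":-0.619,"ty":-0.501,"tz":0,"ax":0,"ay":0,"az":-15.2,"fingers":0.085},{"tx":-0.619,"ty":-0.501,"tz":0,"ax":0,"ay":0,"az":-15.2,"fingers":0.085}]' 30
```

```text
time_s: 1.1
eef_pos: [455.4, 198.0, 209.7]
ee_rot: [[-1.0, -0.0, -0.001], [-0.0, 1.0, 0.0], [0.001, 0.0, -1.0]]
wrist_force: [0.8, 0.1, 0.4]
grip_width: 84.8
gripper_force: 0.0
```

```bash
python3 -m inch '[{"tx":-0.174,"ty":-0.241,"tz":0,"ax":0,"ay":0,"az":0,"fingers":0.085},{"tx":-0.174,"ty":-0.241,"tz":0,"ax":0,"ay":0,"az":0,"fingers":0.085},{"tx":-0.174,"ty":-0.241,"tz":0,"ax":0,"ay":0,"az":0,"fingers":0.085},{"tx":-0.174,"ty":-0.241,"tz":0,"ax":0,"ay":0,"az":0,"fingers":0.085},{"tx":-0.174,"ty":-0.241,"tz":0,"ax":0,"ay":0,"az":0,"fingers":0.085},{"tx":-0.174,"ty":-0.241,"tz":0,"ax":0,"ay":0,"az":0,"fingers":0.085},{"tx":-0.174,"ty":-0.241,"tz":0,"ax":0,"ay":0,"az":0,"fingers":0.085},{"tx":-0.174,"ty":-0.241,"tz":0,"ax":0,"ay":0,"az":0,"fingers":0.085},{"tx":-0.174,"ty":-0.241,"tz":0.03,"ax":0,"ay":0,"az":0,"fingers":0.085},{"tx":-0.174,"ty":-0.241,"tz":0.06,"ax":0,"ay":0,"az":0,"fingers":0.085},{"tx":-0.174,"ty":-0.241,"tz":0.09,"ax":0,"ay":0,"az":0,"fingers":0.085},{"tx":-0.174,"ty":-0.241,"tz":0.11,"ax":0,"ay":0,"az":0,"fingers":0.085}]' 30
```

```text
time_s: 2.1
eef_pos: [626.8, -40.5, 96.6]
ee_rot: [[-1.0, -0.0, -0.005], [-0.0, 1.0, 0.001], [0.005, 0.001, -1.0]]
wrist_force: [-0.4, -0.4, 0.9]
grip_width: 84.6
gripper_force: 0.0
```

```bash
python3 -m inch '[{"tx":0,"ty":0,"tz":0.008,"ax":0,"ay":0,"az":0,"fingers":0.085},{"tx":0,"ty":0,"tz":0.008,"ax":0,"ay":0,"az":0,"fingers":0.085},{"tx":0,"ty":0,"tz":0.008,"ax":0,"ay":0,"az":0,"fingers":0.045},{"tx":0,"ty":0,"tz":0.008,"ax":0,"ay":0,"az":0,"fingers":0.045},{"tx":0,"ty":0,"tz":0.008,"ax":0,"ay":0,"az":0,"fingers":0.045},{"tx":0,"ty":0,"tz":0.008,"ax":0,"ay":0,"az":0,"fingers":0.045},{"tx":0,"ty":0,"tz":0.008,"ax":0,"ay":0,"az":0,"fingers":0.045},{"tx":0,"ty":0,"tz":0.008,"ax":0,"ay":0,"az":0,"fingers":0.045},{"tx":0,"ty":0,"tz":0.008,"ax":0,"ay":0,"az":0,"fingers":0.045},{"tx":0,"ty":0,"tz":0.008,"ax":0,"ay":0,"az":0,"fingers":0.045},{"tx":0,"ty":0,"tz":0.008,"ax":0,"ay":0,"az":0,"fingers":0.045},{"tx":0,"ty":0,"tz":0.008,"ax":0,"ay":0,"az":0,"fingers":0.045}]' 35
```

```text
time_s: 3.1
eef_pos: [630.6, -41.4, 93.9]
ee_rot: [[-1.0, -0.0, 0.004], [-0.0, 1.0, -0.001], [-0.004, -0.001, -1.0]]
wrist_force: [-0.9, -0.4, 6.2]
grip_width: 55.1
gripper_force: 37.5
```

```bash
python3 -m inch '[{"tx":0,"ty":0,"tz":-0.005,"ax":0,"ay":0,"az":0,"fingers":0.045},{"tx":0,"ty":0,"tz":-0.02,"ax":0,"ay":0,"az":0,"fingers":0.045},{"tx":0,"ty":0,"tz":-0.045,"ax":0,"ay":0,"az":0,"fingers":0.045},{"tx":0,"ty":0,"tz":-0.07,"ax":0,"ay":0,"az":0,"fingers":0.045},{"tx":0,"ty":0,"tz":-0.095,"ax":0,"ay":0,"az":0,"fingers":0.045},{"tx":0,"ty":0,"tz":-0.11,"ax":0,"ay":0,"az":0,"fingers":0.045},{"tx":0,"ty":0,"tz":-0.12,"ax":0,"ay":0,"az":0,"fingers":0.045},{"tx":0,"ty":0,"tz":-0.12,"ax":0,"ay":0,"az":0,"fingers":0.045},{"tx":0,"ty":0,"tz":-0.12,"ax":0,"ay":0,"az":0,"fingers":0.045},{"tx":0,"ty":0,"tz":-0.12,"ax":0,"ay":0,"az":0,"fingers":0.045},{"tx":0,"ty":0,"tz":-0.12,"ax":0,"ay":0,"az":0,"fingers":0.045},{"tx":0,"ty":0,"tz":-0.12,"ax":0,"ay":0,"az":0,"fingers":0.045}]' 35
```

```text
time_s: 4.1
eef_pos: [628.2, -40.8, 210.3]
ee_rot: [[-1.0, -0.0, -0.003], [-0.0, 1.0, 0.001], [0.003, 0.001, -1.0]]
wrist_force: [0.5, 0.5, -2.0]
grip_width: 55.4
gripper_force: 37.2
```

```bash
python3 -m inch '[{"tx":0,"ty":0,"tz":0,"ax":0,"ay":0,"az":0,"fingers":0.045},{"tx":0,"ty":0,"tz":0,"ax":0,"ay":0,"az":0,"fingers":0.045},{"tx":0,"ty":0,"tz":0,"ax":0,"ay":0,"az":0,"fingers":0.045},{"tx":0,"ty":0,"tz":0,"ax":0,"ay":0,"az":0,"fingers":0.045},{"tx":0,"ty":0,"tz":0,"ax":0,"ay":0,"az":0,"fingers":0.045},{"tx":0,"ty":0,"tz":0,"ax":0,"ay":0,"az":0,"fingers":0.045}]' 35
```

```text
time_s: 4.6
eef_pos: [629.1, -41.0, 211.9]
ee_rot: [[-1.0, -0.0, 0.0], [-0.0, 1.0, -0.0], [-0.0, -0.0, -1.0]]
wrist_force: [-0.1, -0.1, -1.2]
grip_width: 55.7
gripper_force: 37.2
```

```bash
cat > heft.py <<'E'
from h import *
w=[]
for i in range(8):
    capture("top");w.append(telemetry.observe()['wrist_force'][2])
print(np.round(w,2),np.mean(w),telemetry.observe()['effort'].round(2),telemetry.observe()['eef_pos'].round(1))
E
python3 heft.py
```

```text
[-1.01 -1.03 -0.3  -1.24 -0.95 -1.65 -0.75 -0.6 ] -0.9401546482874739 [  0.   -45.18 -18.29  -0.    -0.     0.  ] [629.  -41.  211.8]
```

About 0.09 kg, so this one is empty and goes to the tub.

```bash
python3 -m inch '[{"tx":0.004,"ty":0.02,"tz":-0.005,"ax":0,"ay":0,"az":0,"fingers":0.045},{"tx":0.01,"ty":0.055,"tz":-0.01,"ax":0,"ay":0,"az":0,"fingers":0.045},{"tx":0.017,"ty":0.095,"tz":-0.01,"ax":0,"ay":0,"az":0,"fingers":0.045},{"tx":0.025,"ty":0.135,"tz":-0.01,"ax":0,"ay":0,"az":0,"fingers":0.045},{"tx":0.032,"ty":0.175,"tz":-0.01,"ax":0,"ay":0,"az":0,"fingers":0.045},{"tx":0.04,"ty":0.215,"tz":-0.01,"ax":0,"ay":0,"az":0,"fingers":0.045},{"tx":0.047,"ty":0.255,"tz":-0.01,"ax":0,"ay":0,"az":0,"fingers":0.045},{"tx":0.055,"ty":0.295,"tz":-0.01,"ax":0,"ay":0,"az":0,"fingers":0.045},{"tx":0.062,"ty":0.33,"tz":-0.01,"ax":0,"ay":0,"az":0,"fingers":0.045},{"tx":0.067,"ty":0.355,"tz":-0.01,"ax":0,"ay":0,"az":0,"fingers":0.045},{"tx":0.069,"ty":0.369,"tz":-0.01,"ax":0,"ay":0,"az":0,"fingers":0.045},{"tx":0.069,"ty":0.371,"tz":-0.01,"ax":0,"ay":0,"az":0,"fingers":0.045}]' 35
```

```text
time_s: 6.0
eef_pos: [559.0, 332.6, 221.8]
ee_rot: [[-1.0, -0.004, 0.0], [-0.004, 1.0, 0.001], [-0.0, 0.001, -1.0]]
wrist_force: [-0.3, -0.3, -0.9]
grip_width: 55.4
gripper_force: 37.4
```

```bash
python3 -m inch '[{"tx":0,"ty":0,"tz":0.01,"ax":0,"ay":0,"az":0,"fingers":0.045},{"tx":0,"ty":0,"tz":0.03,"ax":0,"ay":0,"az":0,"fingers":0.045},{"tx":0,"ty":0,"tz":0.055,"ax":0,"ay":0,"az":0,"fingers":0.045},{"tx":0,"ty":0,"tz":0.08,"ax":0,"ay":0,"az":0,"fingers":0.045},{"tx":0,"ty":0,"tz":0.1,"ax":0,"ay":0,"az":0,"fingers":0.045},{"tx":0,"ty":0,"tz":0.11,"ax":0,"ay":0,"az":0,"fingers":0.045},{"tx":0,"ty":0,"tz":0.115,"ax":0,"ay":0,"az":0,"fingers":0.045},{"tx":0,"ty":0,"tz":0.115,"ax":0,"ay":0,"az":0,"fingers":0.045},{"tx":0,"ty":0,"tz":0.115,"ax":0,"ay":0,"az":0,"fingers":0.045}]' 35
```

```text
time_s: 6.75
eef_pos: [560.9, 329.3, 107.5]
ee_rot: [[-1.0, 0.001, 0.001], [0.001, 1.0, 0.0], [-0.001, 0.0, -1.0]]
wrist_force: [0.3, 1.3, -0.6]
grip_width: 55.3
gripper_force: 37.4
```

```bash
python3 -m inch '[{"tx":0,"ty":0,"tz":0.004,"ax":0,"ay":0,"az":0,"fingers":0.045},{"tx":0,"ty":0,"tz":0.004,"ax":0,"ay":0,"az":0,"fingers":0.085},{"tx":0,"ty":0,"tz":0.004,"ax":0,"ay":0,"az":0,"fingers":0.085},{"tx":0,"ty":0,"tz":0.004,"ax":0,"ay":0,"az":0,"fingers":0.085},{"tx":0,"ty":0,"tz":0.004,"ax":0,"ay":0,"az":0,"fingers":0.085},{"tx":0,"ty":0,"tz":0.004,"ax":0,"ay":0,"az":0,"fingers":0.085},{"tx":0,"ty":0,"tz":-0.02,"ax":0,"ay":0,"az":0,"fingers":0.085},{"tx":0,"ty":0,"tz":-0.05,"ax":0,"ay":0,"az":0,"fingers":0.085},{"tx":0,"ty":0,"tz":-0.08,"ax":0,"ay":0,"az":0,"fingers":0.085},{"tx":0,"ty":0,"tz":-0.11,"ax":0,"ay":0,"az":0,"fingers":0.085},{"tx":0,"ty":0,"tz":-0.11,"ax":0,"ay":0,"az":0,"fingers":0.085}]' 35
```

```text
time_s: 7.67
eef_pos: [563.9, 331.7, 224.3]
ee_rot: [[-1.0, -0.001, 0.013], [-0.001, 1.0, 0.005], [-0.013, 0.005, -1.0]]
wrist_force: [0.5, 0.6, 1.2]
grip_width: 85.1
gripper_force: 0.0
```

```bash
python3 - <<'E'
from h import *
s=telemetry.observe();print(s['eef_pos'].round(1),s['time_s'],s['grip_width'])
for n in("top","side"):cv2.imwrite(f"pics/{n}1.png",cv2.resize(capture(n)[:,:,::-1],(800,600),interpolation=cv2.INTER_CUBIC))
E
```

```text
[563.9 331.7 224.3] 7.6667 85.06563219775032
```

View pics/side1.png

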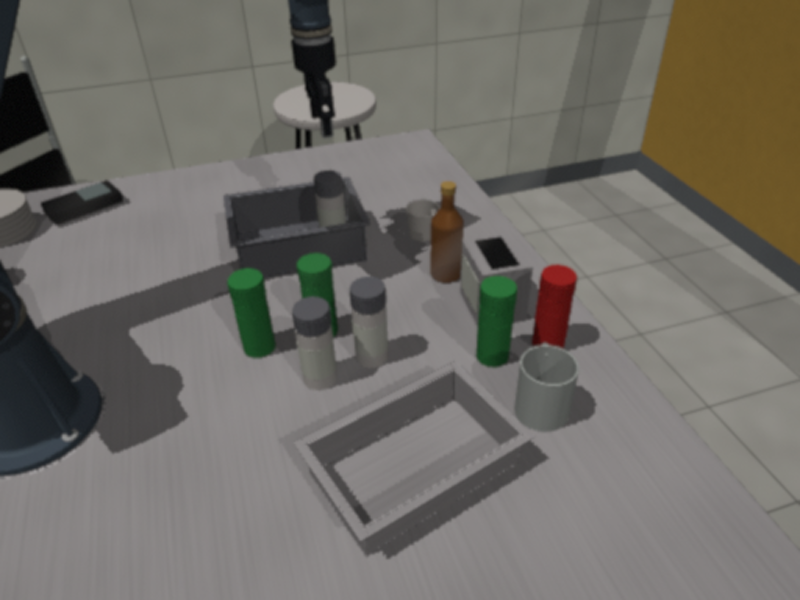

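Canister 1 stands in the tub at (330,200), and nothing else has moved. Next is canister 2.

```bash
python3 -m inch '[{"tx":0.002,"ty":-0.03,"tz":0,"ax":0,"ay":0,"az":0,"fingers":0.085},{"tx":0.021,"ty":-0.37,"tz":0,"ax":0,"ay":0,"az":0,"fingers":0.085},{"tx":0.021,"ty":-0.37,"tz":0,"ax":0,"ay":0,"az":0,"fingers":0.085},{"tx":0.021,"ty":-0.37,"tz":0,"ax":0,"ay":0,"az":0,"fingers":0.085},{"tx":0.021,"ty":-0.37,"tz":0,"ax":0,"ay":0,"az":0,"fingers":0.085},{"tx":0.021,"ty":-0.37,"tz":0,"ax":0,"ay":0,"az":0,"fingers":0.085},{"tx":0.021,"ty":-0.37,"tz":0,"ax":0,"ay":0,"az":0,"fingers":0.085},{"tx":0.021,"ty":-0.37,"tz":0,"ax":0,"ay":0,"az":0,"fingers":0.085},{"tx":0.021,"ty":-0.37,"tz":0,"ax":0,"ay":0,"az":0,"fingers":0.085},{"tx":0.021,"ty":-0.37,"tz":0,"ax":0,"ay":0,"az":0,"fingers":0.085},{"tx":0.021,"ty":-0.37,"tz":0,"ax":0,"ay":0,"az":0,"fingers":0.085},{"tx":0.021,"ty":-0.37,"tz":0,"ax":0,"ay":0,"az":0,"fingers":0.085}]' 35
```

```text
time_s: 8.77
eef_pos: [538.1, -39.7, 215.6]
ee_rot: [[-1.0, 0.001, -0.003], [0.001, 1.0, 0.002], [0.003, 0.002, -1.0]]
wrist_force: [-0.3, -0.1, 0.0]
grip_width: 84.8
gripper_force: 0.0
```

```bash
python3 -m inch '[{"tx":0,"ty":0,"tz":0.03,"ax":0,"ay":0,"az":0,"fingers":0.085},{"tx":0,"ty":0,"tz":0.06,"ax":0,"ay":0,"az":0,"fingers":0.085},{"tx":0,"ty":0,"tz":0.09,"ax":0,"ay":0,"az":0,"fingers":0.085},{"tx":0,"ty":0,"tz":0.11,"ax":0,"ay":0,"az":0,"fingers":0.085},{"tx":0,"ty":0,"tz":0.122,"ax":0,"ay":0,"az":0,"fingers":0.085},{"tx":0,"ty":0,"tz":0.122,"ax":0,"ay":0,"az":0,"fingers":0.085},{"tx":0,"ty":0,"tz":0.122,"ax":0,"ay":0,"az":0,"fingers":0.045},{"tx":0,"ty":0,"tz":0.122,"ax":0,"ay":0,"az":0,"fingers":0.045},{"tx":0,"ty":0,"tz":0.122,"ax":0,"ay":0,"az":0,"fingers":0.045},{"tx":0,"ty":0,"tz":0.122,"ax":0,"ay":0,"az":0,"fingers":0.045},{"tx":0,"ty":0,"tz":0.122,"ax":0,"ay":0,"az":0,"fingers":0.045},{"tx":0,"ty":0,"tz":0.122,"ax":0,"ay":0,"az":0,"fingers":0.045}]' 35
```

```text
time_s: 9.77
eef_pos: [539.9, -39.6, 96.1]
ee_rot: [[-1.0, 0.0, 0.003], [0.0, 1.0, 0.001], [-0.003, 0.001, -1.0]]
wrist_force: [-0.3, 3.8, 5.6]
grip_width: 55.2
gripper_force: 38.6
```

```bash
python3 -m inch '[{"tx":0,"ty":0,"tz":0,"ax":0,"ay":0,"az":0,"fingers":0.045},{"tx":0,"ty":0,"tz":0,"ax":0,"ay":0,"az":0,"fingers":0.045},{"tx":0,"ty":0,"tz":-0.005,"ax":0,"ay":0,"az":0,"fingers":0.045},{"tx":0,"ty":0,"tz":-0.02,"ax":0,"ay":0,"az":0,"fingers":0.045},{"tx":0,"ty":0,"tz":-0.045,"ax":0,"ay":0,"az":0,"fingers":0.045},{"tx":0,"ty":0,"tz":-0.07,"ax":0,"ay":0,"az":0,"fingers":0.045},{"tx":0,"ty":0,"tz":-0.095,"ax":0,"ay":0,"az":0,"fingers":0.045},{"tx":0,"ty":0,"tz":-0.115,"ax":0,"ay":0,"az":0,"fingers":0.045},{"tx":0,"ty":0,"tz":-0.13,"ax":0,"ay":0,"az":0,"fingers":0.045},{"tx":0,"ty":0,"tz":-0.13,"ax":0,"ay":0,"az":0,"fingers":0.045},{"tx":0,"ty":0,"tz":-0.13,"ax":0,"ay":0,"az":0,"fingers":0.045},{"tx":0,"ty":0,"tz":-0.13,"ax":0,"ay":0,"az":0,"fingers":0.045}]' 35; sed -i 's/range(8)/range(12)/' heft.py; python3 heft.py
```

```text
time_s: 10.77
eef_pos: [537.5, -40.0, 223.3]
ee_rot: [[-1.0, -0.0, -0.004], [-0.0, 1.0, 0.001], [0.004, 0.001, -1.0]]
wrist_force: [-0.4, 0.3, -3.5]
grip_width: 55.0
gripper_force: 38.6
[-4.27 -4.08 -4.86 -4.66 -4.12 -4.27 -5.4  -3.75 -4.07 -3.99 -3.96 -3.93] -4.278590520724032 [-1.000e-02 -3.922e+01 -1.813e+01 -0.000e+00  1.000e-02 -0.000e+00] [539.  -40.  224.8]
```

About 0.43 kg, so this one is full and goes to the pan.

```bash
python3 -m inch '[{"tx":-0.003,"ty":-0.012,"tz":0,"ax":0,"ay":0,"az":0,"fingers":0.045},{"tx":-0.009,"ty":-0.04,"tz":0,"ax":0,"ay":0,"az":0,"fingers":0.045},{"tx":-0.017,"ty":-0.075,"tz":0,"ax":0,"ay":0,"az":0,"fingers":0.045},{"tx":-0.026,"ty":-0.112,"tz":0,"ax":0,"ay":0,"az":0,"fingers":0.045},{"tx":-0.034,"ty":-0.148,"tz":0,"ax":0,"ay":0,"az":0,"fingers":0.045},{"tx":-0.042,"ty":-0.183,"tz":0,"ax":0,"ay":0,"az":0,"fingers":0.045},{"tx":-0.048,"ty":-0.209,"tz":0,"ax":0,"ay":0,"az":0,"fingers":0.045},{"tx":-0.051,"ty":-0.222,"tz":0,"ax":0,"ay":0,"az":0,"fingers":0.045},{"tx":-0.051,"ty":-0.222,"tz":0,"ax":0,"ay":0,"az":0,"fingers":0.045},{"tx":-0.051,"ty":-0.222,"tz":0,"ax":0,"ay":0,"az":0,"fingers":0.045},{"tx":-0.051,"ty":-0.222,"tz":0,"ax":0,"ay":0,"az":0,"fingers":0.045}]' 35
```

```text
time_s: 12.28
eef_pos: [589.4, -260.7, 224.3]
ee_rot: [[-1.0, -0.001, -0.002], [-0.001, 1.0, 0.002], [0.002, 0.002, -1.0]]
wrist_force: [-0.5, 0.0, -3.9]
grip_width: 55.0
gripper_force: 40.2
```

```bash
python3 -m inch '[{"tx":0,"ty":0,"tz":0.01,"ax":0,"ay":0,"az":0,"fingers":0.045},{"tx":0,"ty":0,"tz":0.025,"ax":0,"ay":0,"az":0,"fingers":0.045},{"tx":0,"ty":0,"tz":0.045,"ax":0,"ay":0,"az":0,"fingers":0.045},{"tx":0,"ty":0,"tz":0.065,"ax":0,"ay":0,"az":0,"fingers":0.045},{"tx":0,"ty":0,"tz":0.085,"ax":0,"ay":0,"az":0,"fingers":0.045},{"tx":0,"ty":0,"tz":0.1,"ax":0,"ay":0,"az":0,"fingers":0.045},{"tx":0,"ty":0,"tz":0.11,"ax":0,"ay":0,"az":0,"fingers":0.045},{"tx":0,"ty":0,"tz":0.115,"ax":0,"ay":0,"az":0,"fingers":0.045},{"tx":0,"ty":0,"tz":0.118,"ax":0,"ay":0,"az":0,"fingers":0.045},{"tx":0,"ty":0,"tz":0.118,"ax":0,"ay":0,"az":0,"fingers":0.045},{"tx":0,"ty":0,"tz":0.118,"ax":0,"ay":0,"az":0,"fingers":0.045},{"tx":0,"ty":0,"tz":0.118,"ax":0,"ay":0,"az":0,"fingers":0.045}]' 35; python3 -c "
from h import *
cv2.imwrite('pics/side2.png',cv2.resize(capture('side')[180:384,150:400,::-1],(735,600),interpolation=cv2.INTER_CUBIC))
s=telemetry.observe();print(s['eef_pos'],s['wrist_force'])"
```

```text
time_s: 13.28
eef_pos: [590.9, -262.5, 108.0]
ee_rot: [[-1.0, -0.001, 0.002], [-0.001, 1.0, -0.001], [-0.002, -0.001, -1.0]]
wrist_force: [-0.2, -0.3, -4.4]
grip_width: 54.9
gripper_force: 40.3
[ 590.85317465 -262.45775656  107.96024804] [-0.47778082  1.06638301 -4.02092673]
```

View pics/side2.png

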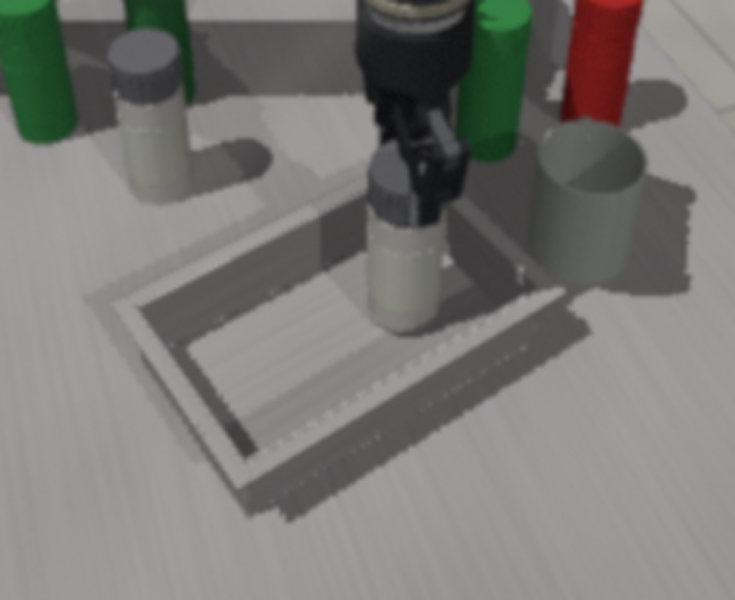

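The canister is held upright inside the pan at about (405,250), clear of the walls, with the jug clear. Now lowering the last millimetres.

```bash
python3 -m inch '[{"tx":0,"ty":0,"tz":0.001,"ax":0,"ay":0,"az":0,"fingers":0.045},{"tx":0,"ty":0,"tz":0.002,"ax":0,"ay":0,"az":0,"fingers":0.045},{"tx":0,"ty":0,"tz":0.003,"ax":0,"ay":0,"az":0,"fingers":0.045},{"tx":0,"ty":0,"tz":0.004,"ax":0,"ay":0,"az":0,"fingers":0.045},{"tx":0,"ty":0,"tz":0.005,"ax":0,"ay":0,"az":0,"fingers":0.045},{"tx":0,"ty":0,"tz":0.006,"ax":0,"ay":0,"az":0,"fingers":0.045},{"tx":0,"ty":0,"tz":0.007,"ax":0,"ay":0,"az":0,"fingers":0.045},{"tx":0,"ty":0,"tz":0.007,"ax":0,"ay":0,"az":0,"fingers":0.045},{"tx":0,"ty":0,"tz":0.007,"ax":0,"ay":0,"az":0,"fingers":0.045}]' 35
```

```text
time_s: 14.08
eef_pos: [590.1, -262.0, 99.6]
ee_rot: [[-1.0, -0.001, -0.0], [-0.001, 1.0, 0.0], [0.0, 0.0, -1.0]]
wrist_force: [-0.2, 0.7, -4.0]
grip_width: 54.8
gripper_force: 40.3
```

```bash
python3 -m inch '[{"tx":0,"ty":0,"tz":0.001,"ax":0,"ay":0,"az":0,"fingers":0.045},{"tx":0,"ty":0,"tz":0.002,"ax":0,"ay":0,"az":0,"fingers":0.045},{"tx":0,"ty":0,"tz":0.002,"ax":0,"ay":0,"az":0,"fingers":0.045},{"tx":0,"ty":0,"tz":0.002,"ax":0,"ay":0,"az":0,"fingers":0.045}]' 35
```

```text
time_s: 14.42
eef_pos: [590.6, -262.1, 99.1]
ee_rot: [[-1.0, -0.001, 0.001], [-0.001, 1.0, -0.001], [-0.001, -0.001, -1.0]]
wrist_force: [-1.0, 1.8, 4.9]
grip_width: 55.0
gripper_force: 40.9
```

Contact: the wrist force went from -4 to +5 N, at the expected height. Releasing and rising.

```bash
python3 -m inch '[{"tx":0,"ty":0,"tz":-0.001,"ax":0,"ay":0,"az":0,"fingers":0.058},{"tx":0,"ty":0,"tz":-0.001,"ax":0,"ay":0,"az":0,"fingers":0.065},{"tx":0,"ty":0,"tz":-0.001,"ax":0,"ay":0,"az":0,"fingers":0.085},{"tx":0,"ty":0,"tz":-0.001,"ax":0,"ay":0,"az":0,"fingers":0.085},{"tx":0,"ty":0,"tz":-0.001,"ax":0,"ay":0,"az":0,"fingers":0.085},{"tx":0,"ty":0,"tz":-0.001,"ax":0,"ay":0,"az":0,"fingers":0.085},{"tx":0,"ty":0,"tz":-0.001,"ax":0,"ay":0,"az":0,"fingers":0.085},{"tx":0,"ty":0,"tz":-0.02,"ax":0,"ay":0,"az":0,"fingers":0.085},{"tx":0,"ty":0,"tz":-0.05,"ax":0,"ay":0,"az":0,"fingers":0.085},{"tx":0,"ty":0,"tz":-0.085,"ax":0,"ay":0,"az":0,"fingers":0.085},{"tx":0,"ty":0,"tz":-0.12,"ax":0,"ay":0,"az":0,"fingers":0.085},{"tx":0,"ty":0,"tz":-0.12,"ax":0,"ay":0,"az":0,"fingers":0.085}]' 35
```

```text
time_s: 15.42
eef_pos: [594.4, -264.7, 226.1]
ee_rot: [[-1.0, -0.001, 0.013], [-0.001, 1.0, -0.009], [-0.013, -0.009, -1.0]]
wrist_force: [0.2, -0.9, 1.5]
grip_width: 85.3
gripper_force: 0.0
```

```bash
python3 -m inch '[{"tx":0.145,"ty":0.202,"tz":0,"ax":0,"ay":0,"az":0,"fingers":0.085},{"tx":0.145,"ty":0.202,"tz":0,"ax":0,"ay":0,"az":0,"fingers":0.085},{"tx":0.145,"ty":0.202,"tz":0,"ax":0,"ay":0,"az":0,"fingers":0.085},{"tx":0.145,"ty":0.202,"tz":0,"ax":0,"ay":0,"az":0,"fingers":0.085},{"tx":0.145,"ty":0.202,"tz":0,"ax":0,"ay":0,"az":0,"fingers":0.085},{"tx":0.145,"ty":0.202,"tz":0,"ax":0,"ay":0,"az":0,"fingers":0.085},{"tx":0.145,"ty":0.202,"tz":0,"ax":0,"ay":0,"az":0,"fingers":0.085},{"tx":0.145,"ty":0.202,"tz":0,"ax":0,"ay":0,"az":0,"fingers":0.085},{"tx":0.145,"ty":0.202,"tz":0,"ax":0,"ay":0,"az":0,"fingers":0.085},{"tx":0.145,"ty":0.202,"tz":0,"ax":0,"ay":0,"az":0,"fingers":0.085}]' 35; python3 -c "
from h import *
cv2.imwrite('pics/side3.png',cv2.resize(capture('side')[:,:,::-1],(800,600),interpolation=cv2.INTER_CUBIC))
s=telemetry.observe();print(s['eef_pos'],s['wrist_force'])"
```

```text
time_s: 16.25
eef_pos: [446.6, -61.3, 218.2]
ee_rot: [[-1.0, 0.0, 0.002], [0.0, 1.0, -0.001], [-0.002, -0.001, -1.0]]
wrist_force: [0.4, 0.8, 0.3]
grip_width: 84.9
gripper_force: 0.0
[446.53578811 -61.35553814 218.01408005] [0.98182328 0.29535363 0.79969534]
```

View pics/side3.png

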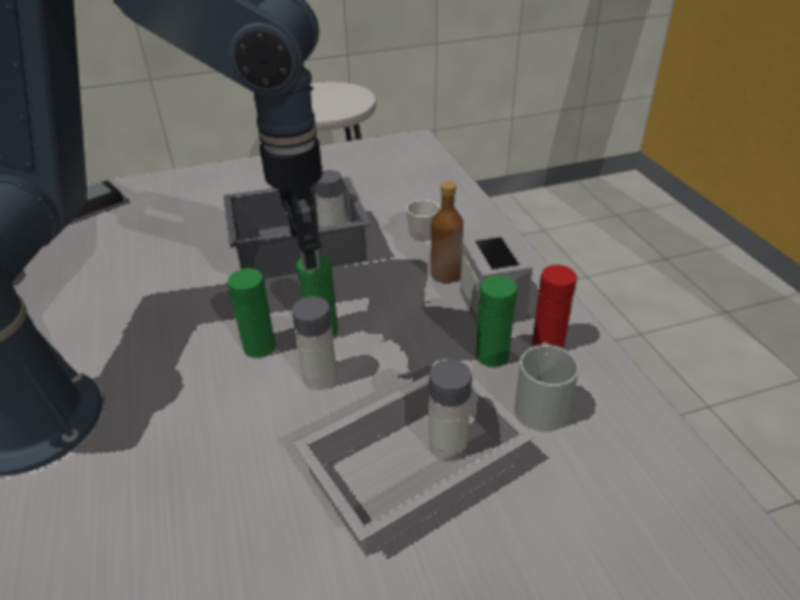

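Canister 2 stands upright in the pan at (450,410), and the gripper is above canister 3 at (316,345). Descending and grasping.

```bash
python3 -m inch '[{"tx":0,"ty":0,"tz":0.03,"ax":0,"ay":0,"az":0,"fingers":0.085},{"tx":0,"ty":0,"tz":0.06,"ax":0,"ay":0,"az":0,"fingers":0.085},{"tx":0,"ty":0,"tz":0.09,"ax":0,"ay":0,"az":0,"fingers":0.085},{"tx":0,"ty":0,"tz":0.11,"ax":0,"ay":0,"az":0,"fingers":0.085},{"tx":0,"ty":0,"tz":0.124,"ax":0,"ay":0,"az":0,"fingers":0.085},{"tx":0,"ty":0,"tz":0.124,"ax":0,"ay":0,"az":0,"fingers":0.085},{"tx":0,"ty":0,"tz":0.124,"ax":0,"ay":0,"az":0,"fingers":0.045},{"tx":0,"ty":0,"tz":0.124,"ax":0,"ay":0,"az":0,"fingers":0.045},{"tx":0,"ty":0,"tz":0.124,"ax":0,"ay":0,"az":0,"fingers":0.045},{"tx":0,"ty":0,"tz":0.124,"ax":0,"ay":0,"az":0,"fingers":0.045},{"tx":0,"ty":0,"tz":0.124,"ax":0,"ay":0,"az":0,"fingers":0.045},{"tx":0,"ty":0,"tz":0.124,"ax":0,"ay":0,"az":0,"fingers":0.045}]' 35
```

```text
time_s: 17.3
eef_pos: [446.1, -60.6, 94.8]
ee_rot: [[-1.0, -0.001, 0.003], [-0.001, 1.0, -0.001], [-0.003, -0.001, -1.0]]
wrist_force: [0.5, 1.1, 4.9]
grip_width: 55.0
gripper_force: 38.5
```

```bash
python3 -m inch '[{"tx":0,"ty":0,"tz":0,"ax":0,"ay":0,"az":0,"fingers":0.045},{"tx":0,"ty":0,"tz":0,"ax":0,"ay":0,"az":0,"fingers":0.045},{"tx":0,"ty":0,"tz":-0.005,"ax":0,"ay":0,"az":0,"fingers":0.045},{"tx":0,"ty":0,"tz":-0.02,"ax":0,"ay":0,"az":0,"fingers":0.045},{"tx":0,"ty":0,"tz":-0.045,"ax":0,"ay":0,"az":0,"fingers":0.045},{"tx":0,"ty":0,"tz":-0.07,"ax":0,"ay":0,"az":0,"fingers":0.045},{"tx":0,"ty":0,"tz":-0.095,"ax":0,"ay":0,"az":0,"fingers":0.045},{"tx":0,"ty":0,"tz":-0.115,"ax":0,"ay":0,"az":0,"fingers":0.045},{"tx":0,"ty":0,"tz":-0.13,"ax":0,"ay":0,"az":0,"fingers":0.045},{"tx":0,"ty":0,"tz":-0.13,"ax":0,"ay":0,"az":0,"fingers":0.045},{"tx":0,"ty":0,"tz":-0.13,"ax":0,"ay":0,"az":0,"fingers":0.045},{"tx":0,"ty":0,"tz":-0.13,"ax":0,"ay":0,"az":0,"fingers":0.045}]' 35;  python3 heft.py
```

```text
time_s: 18.3
eef_pos: [443.5, -59.5, 222.5]
ee_rot: [[-1.0, -0.0, -0.003], [-0.0, 1.0, 0.001], [0.003, 0.001, -1.0]]
wrist_force: [-0.2, -0.3, -4.8]
grip_width: 55.4
gripper_force: 38.8
[-4.58 -4.64 -4.78 -3.08 -3.96 -3.85 -4.61 -3.84 -4.45 -3.7  -4.33 -4.44] -4.187595890108486 [-1.000e-02 -3.134e+01 -1.669e+01 -0.000e+00  1.000e-02  0.000e+00] [445.  -60.1 223.8]
```

About 0.42 kg, so it's full. It goes to the near end of the pan at (474,-294).

```bash
python3 -m inch '[{"tx":-0.002,"ty":-0.012,"tz":0,"ax":0,"ay":0,"az":0,"fingers":0.045},{"tx":-0.005,"ty":-0.04,"tz":0,"ax":0,"ay":0,"az":0,"fingers":0.045},{"tx":-0.01,"ty":-0.077,"tz":0,"ax":0,"ay":0,"az":0,"fingers":0.045},{"tx":-0.014,"ty":-0.115,"tz":0,"ax":0,"ay":0,"az":0,"fingers":0.045},{"tx":-0.019,"ty":-0.153,"tz":0,"ax":0,"ay":0,"az":0,"fingers":0.045},{"tx":-0.024,"ty":-0.191,"tz":0,"ax":0,"ay":0,"az":0,"fingers":0.045},{"tx":-0.027,"ty":-0.219,"tz":0,"ax":0,"ay":0,"az":0,"fingers":0.045},{"tx":-0.029,"ty":-0.234,"tz":0,"ax":0,"ay":0,"az":0,"fingers":0.045},{"tx":-0.029,"ty":-0.234,"tz":0,"ax":0,"ay":0,"az":0,"fingers":0.045},{"tx":-0.029,"ty":-0.234,"tz":0,"ax":0,"ay":0,"az":0,"fingers":0.045},{"tx":-0.029,"ty":-0.234,"tz":0,"ax":0,"ay":0,"az":0,"fingers":0.045}]' 35
```

```text
time_s: 19.82
eef_pos: [473.3, -292.7, 223.3]
ee_rot: [[-1.0, -0.001, -0.002], [-0.001, 1.0, 0.002], [0.002, 0.002, -1.0]]
wrist_force: [-0.1, 0.3, -4.3]
grip_width: 55.2
gripper_force: 39.2
```

```bash
python3 -m inch '[{"tx":0,"ty":0,"tz":0.01,"ax":0,"ay":0,"az":0,"fingers":0.045},{"tx":0,"ty":0,"tz":0.025,"ax":0,"ay":0,"az":0,"fingers":0.045},{"tx":0,"ty":0,"tz":0.045,"ax":0,"ay":0,"az":0,"fingers":0.045},{"tx":0,"ty":0,"tz":0.065,"ax":0,"ay":0,"az":0,"fingers":0.045},{"tx":0,"ty":0,"tz":0.085,"ax":0,"ay":0,"az":0,"fingers":0.045},{"tx":0,"ty":0,"tz":0.1,"ax":0,"ay":0,"az":0,"fingers":0.045},{"tx":0,"ty":0,"tz":0.11,"ax":0,"ay":0,"az":0,"fingers":0.045},{"tx":0,"ty":0,"tz":0.115,"ax":0,"ay":0,"az":0,"fingers":0.045},{"tx":0,"ty":0,"tz":0.118,"ax":0,"ay":0,"az":0,"fingers":0.045},{"tx":0,"ty":0,"tz":0.119,"ax":0,"ay":0,"az":0,"fingers":0.045},{"tx":0,"ty":0,"tz":0.119,"ax":0,"ay":0,"az":0,"fingers":0.045},{"tx":0,"ty":0,"tz":0.119,"ax":0,"ay":0,"az":0,"fingers":0.045}]' 35
```

```text
time_s: 20.82
eef_pos: [474.7, -294.5, 105.6]
ee_rot: [[-1.0, -0.001, 0.001], [-0.001, 1.0, -0.001], [-0.001, -0.001, -1.0]]
wrist_force: [-0.3, 0.3, -4.5]
grip_width: 55.1
gripper_force: 39.2
```

```bash
python3 -m inch '[{"tx":0,"ty":0,"tz":0.001,"ax":0,"ay":0,"az":0,"fingers":0.045},{"tx":0,"ty":0,"tz":0.002,"ax":0,"ay":0,"az":0,"fingers":0.045},{"tx":0,"ty":0,"tz":0.003,"ax":0,"ay":0,"az":0,"fingers":0.045},{"tx":0,"ty":0,"tz":0.004,"ax":0,"ay":0,"az":0,"fingers":0.045},{"tx":0,"ty":0,"tz":0.005,"ax":0,"ay":0,"az":0,"fingers":0.045},{"tx":0,"ty":0,"tz":0.005,"ax":0,"ay":0,"az":0,"fingers":0.045},{"tx":0,"ty":0,"tz":0.005,"ax":0,"ay":0,"az":0,"fingers":0.045}]' 35
```

```text
time_s: 21.4
eef_pos: [474.1, -294.1, 99.7]
ee_rot: [[-1.0, -0.0, -0.0], [-0.0, 1.0, 0.0], [0.0, 0.0, -1.0]]
wrist_force: [0.2, 0.1, -4.0]
grip_width: 55.0
gripper_force: 39.2
```

```bash
python3 -m inch '[{"tx":0,"ty":0,"tz":0.001,"ax":0,"ay":0,"az":0,"fingers":0.045},{"tx":0,"ty":0,"tz":0.001,"ax":0,"ay":0,"az":0,"fingers":0.045},{"tx":0,"ty":0,"tz":0.002,"ax":0,"ay":0,"az":0,"fingers":0.045},{"tx":0,"ty":0,"tz":0.002,"ax":0,"ay":0,"az":0,"fingers":0.045},{"tx":0,"ty":0,"tz":0.002,"ax":0,"ay":0,"az":0,"fingers":0.045}]' 35
```

```text
time_s: 21.82
eef_pos: [474.3, -294.1, 97.9]
ee_rot: [[-1.0, -0.001, 0.0], [-0.001, 1.0, -0.0], [-0.0, -0.0, -1.0]]
wrist_force: [0.2, 0.6, -2.6]
grip_width: 55.2
gripper_force: 39.5
```

Just touching (the load fell from -4.2 to -2.6 N). A touch lower, then release.

```bash
python3 -m inch '[{"tx":0,"ty":0,"tz":0.0005,"ax":0,"ay":0,"az":0,"fingers":0.045},{"tx":0,"ty":0,"tz":0.0007,"ax":0,"ay":0,"az":0,"fingers":0.045},{"tx":0,"ty":0,"tz":0.0007,"ax":0,"ay":0,"az":0,"fingers":0.045}]' 35
```

```text
time_s: 22.07
eef_pos: [474.4, -294.2, 97.9]
ee_rot: [[-1.0, -0.001, 0.001], [-0.001, 1.0, -0.001], [-0.001, -0.001, -1.0]]
wrist_force: [-0.1, 1.9, 4.5]
grip_width: 54.8
gripper_force: 39.8
```

```bash
python3 -m inch '[{"tx":0,"ty":0,"tz":0,"ax":0,"ay":0,"az":0,"fingers":0.058},{"tx":0,"ty":0,"tz":0,"ax":0,"ay":0,"az":0,"fingers":0.065},{"tx":0,"ty":0,"tz":0,"ax":0,"ay":0,"az":0,"fingers":0.085},{"tx":0,"ty":0,"tz":0,"ax":0,"ay":0,"az":0,"fingers":0.085},{"tx":0,"ty":0,"tz":0,"ax":0,"ay":0,"az":0,"fingers":0.085},{"tx":0,"ty":0,"tz":0,"ax":0,"ay":0,"az":0,"fingers":0.085},{"tx":0,"ty":0,"tz":0,"ax":0,"ay":0,"az":0,"fingers":0.085},{"tx":0,"ty":0,"tz":-0.02,"ax":0,"ay":0,"az":0,"fingers":0.085},{"tx":0,"ty":0,"tz":-0.05,"ax":0,"ay":0,"az":0,"fingers":0.085},{"tx":0,"ty":0,"tz":-0.085,"ax":0,"ay":0,"az":0,"fingers":0.085},{"tx":0,"ty":0,"tz":-0.12,"ax":0,"ay":0,"az":0,"fingers":0.085},{"tx":0,"ty":0,"tz":-0.16,"ax":0,"ay":0,"az":0,"fingers":0.085}]' 35
```

```text
time_s: 23.07
eef_pos: [473.3, -293.3, 257.7]
ee_rot: [[-1.0, -0.0, -0.002], [-0.0, 1.0, 0.002], [0.002, 0.002, -1.0]]
wrist_force: [1.6, -0.1, 0.2]
grip_width: 85.4
gripper_force: 0.0
```

```bash
python3 -m inch '[{"tx":0,"ty":0.2,"tz":0,"ax":0,"ay":0,"az":0,"fingers":0.085},{"tx":0,"ty":0.2,"tz":0,"ax":0,"ay":0,"az":0,"fingers":0.085},{"tx":0,"ty":0.2,"tz":0,"ax":0,"ay":0,"az":0,"fingers":0.085},{"tx":0,"ty":0.2,"tz":0,"ax":0,"ay":0,"az":0,"fingers":0.085},{"tx":0,"ty":0.2,"tz":0,"ax":0,"ay":0,"az":0,"fingers":0.085},{"tx":0,"ty":0.2,"tz":0,"ax":0,"ay":0,"az":0,"fingers":0.085},{"tx":0,"ty":0.2,"tz":0,"ax":0,"ay":0,"az":0,"fingers":0.085},{"tx":0,"ty":0.2,"tz":0,"ax":0,"ay":0,"az":0,"fingers":0.085},{"tx":0,"ty":0.2,"tz":0,"ax":0,"ay":0,"az":0,"fingers":0.085},{"tx":0,"ty":0.2,"tz":0,"ax":0,"ay":0,"az":0,"fingers":0.085},{"tx":0,"ty":0.2,"tz":0,"ax":0,"ay":0,"az":0,"fingers":0.085},{"tx":0,"ty":0.2,"tz":0,"ax":0,"ay":0,"az":0,"fingers":0.085}]' 35; python3 -c "
from h import *
cv2.imwrite('pics/side4.png',cv2.resize(capture('side')[:,:,::-1],(800,600),interpolation=cv2.INTER_CUBIC))"
```

```text
time_s: 24.07
eef_pos: [474.1, -95.1, 257.0]
ee_rot: [[-1.0, 0.001, -0.0], [0.001, 1.0, 0.0], [0.0, 0.0, -1.0]]
wrist_force: [1.1, 0.0, 0.3]
grip_width: 85.1
gripper_force: 0.0
```

View pics/side4.png

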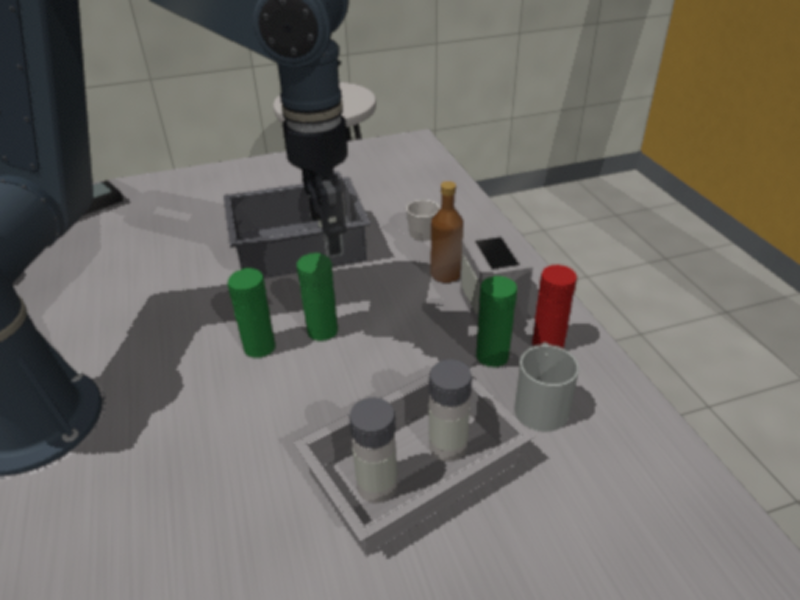

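Both full canisters stand upright in the pan at (375,450) and (450,410). The empty one is in the tub, hidden behind the gripper in this view, and the bystanders are unmoved. The gripper touches nothing, so I'm handing in.

```bash
python3 -c "
from rig import close_job
print(close_job())"
```

```text
the job is handed in; nothing more can be done
None
```

The job is handed in: the one empty canister (about 0.09 kg) is in the grey tub, the two full ones (about 0.43 kg and 0.42 kg) stand upright in the steel pan, and the bottle, jug and cup looked unmoved in the last picture.

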